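Cover the fruit pan with the lid that fits

TASK

One of the three steel lids in the wire rack has the shape and size of the rectangular pan that holds a lemon and a lime: take it out and cover that pan with it, grip upwards, squarely aligned and fully seated on the rim all round. Its grip cannot be reached in the rack, so draw it up by its top edge and lean it on the sloping wooden rest (or lay it down) to take it again by the grip. Set it down gently rather than dropping it, let go, and leave both pans, the other lids and everything else standing where they are.

Things in the scene. Friction and masses are not known exactly. Their poses are not given: they have to be found in the camera images.
- lid_long: the lid that fits: flat steel plate 160 x 116 x 4 mm, 180 g. Origin: centre of its underside; own x along the 160 side, y along the 116 side, z out of the top face. Four round studs (5 mm radius) reach 6 mm below it at x = +-62, y = +-40 mm. It starts on a 160 mm edge in any slot of the rack, own z along the rack's +y, own y down, top edge 142 mm above the worktop
- lid_grip (a point): centre of the top of the lid's black bar grip, at (0, 0, 32) mm of the lid. The grip is 44 mm long (lid x), 10 mm thick (lid y), spans 10 to 32 mm above the underside and stands on two short posts of 8 mm diameter
- lid_square: other lid, 116 x 116 x 4 mm, same grip and frame; stands in another slot; leave it there
- lid_narrow: other lid, 160 x 84 x 4 mm, same grip and frame; stands in another slot; leave it there
- rack: fixed wire rack left or right of the rest, 210 mm (y) x 110 mm (x). Origin: its centre at worktop height. Three slots at own y = -75, 0, +75 mm; lids stand across its y, length along its x, on two rods whose top is at 26 mm; thin guide wires at x = +-51 mm reach 76 mm high
- rest: fixed wooden rest: two arms, each 16 mm wide, at x = +-62 mm, open between, rise at 45 degrees towards its own +y. Origin: its centre at worktop height. The arms' face starts at y = -45, z = 30 mm and runs 112 mm up the slope; a lip at its foot stands 16 mm out of the face
- rest_seat (a point): where the long lid's origin is when it leans in the rest, a long edge on the lips and its studs on the arms: (0, -8, 75) mm of the rest; the lid's x is then along the rest's x, its z along (0, -0.707, 0.707) of the rest, and its upper edge is free for a finger on both faces
- pan: rectangular open steel pan, flange 160 x 116 mm outside, 140 x 96 mm inside, 65 mm high, 0.7 kg, loose, with the lemon and the lime in it. Origin: centre of its underside; x along the 160 side, z up. Covered, the lid's origin is at (0, 0, 65) mm of this frame (either way round)
- pan_square: other open pan, 116 x 116 x 65 mm, empty, about 170 mm beyond the pan; leave it
- lemon: lemon 77 x 51 x 52 mm lying in the pan; origin at its underside
- lime: lime 52 x 43 x 42 mm lying in the pan; origin at its underside
- salt_shaker: bystander, salt shaker 44 mm across, 90 mm high, beside the pan; origin: centre of its underside, z up
- jigger: bystander, copper jigger 43 mm across, 84 mm high, on the pan's other side; origin: centre of its underside, z up
- cup: bystander, small cup 64 x 92 x 54 mm in front of the rack; origin at its underside, z up
- cherry_tin: bystander, tin 75 mm across, 58 mm high, behind the rack; origin: centre of its underside, z up
- tamper: bystander, coffee tamper 58 mm across, 82 mm high, behind the rest; origin: centre of its underside, z up
Not all that is in view belongs to the job. What is shaped like the lid_long but pink is not meant.

How it is judged:
At the end, for the whole second after the job is handed in: The 160 x 116 mm lid lies level on the rectangular pan, grip up: centres within 5 mm, long sides parallel within 0.08 rad, plate down on the rim within 2.5 mm, tilt under 0.04 rad, at rest; lemon and lime still in the pan (horizontal distance between lid_long and pan below 0.005 m and angle between the x axis of lid_long and the x axis of pan, either way round below 0.08 rad and z of lid_long in the frame of pan between 0.0625 and 0.0675 m and angle between each of lid_long, pan's own z axis and vertical below 0.04 rad and linear speed of lid_long below 0.02 m/s and horizontal distance between each of lemon, lime and pan below 0.07 m); the robot touches nothing.
It fails at once if the pan is pushed more than 30 mm or tipped (distance of pan from where it was at the start of the episode above 0.03 m or angle between pan's own z axis and vertical above 0.35 rad).
It fails at once if the square pan is pushed more than 30 mm or tipped (distance of pan_square from where it was at the start of the episode above 0.03 m or angle between pan_square's own z axis and vertical above 0.35 rad).
It fails at once if another lid is moved more than 30 mm (distance of any of lid_square, lid_narrow from where it was at the start of the episode above 0.03 m).
It fails at once if a bystander is pushed more than 30 mm or knocked over ((distance of salt_shaker from where it was at the start of the episode above 0.03 m or angle between salt_shaker's own z axis and vertical above 0.35 rad) or (distance of jigger from where it was at the start of the episode above 0.03 m or angle between jigger's own z axis and vertical above 0.35 rad) or (distance of cup from where it was at the start of the episode above 0.03 m or angle between cup's own z axis and vertical above 0.35 rad) or (distance of cherry_tin from where it was at the start of the episode above 0.03 m or angle between cherry_tin's own z axis and vertical above 0.35 rad) or (distance of tamper from where it was at the start of the episode above 0.03 m or angle between tamper's own z axis and vertical above 0.35 rad)).
It fails at once if the lid is dropped: it falls free faster than 0.8 m/s (a drop of some 30 mm) (linear speed of lid_long above 0.8 m/s and contact force between lid_long and the fingers below 0.05 N).
It also fails if it takes over 54 s, if anything falls off the work surface, if the arm or the gripper's body presses on something with over 40 N, if the wrist force passes 120 N, or if a joint passes its speed limit or range.

ROBOT

A 7-joint arm with a two-finger parallel gripper is mounted at the origin on a cart in front of the work surface, level with it; the furniture and walls round the work are solid. World frame = base frame: x ahead of the robot, y to its left, z up, the work surface at z = 0. Lengths are in m, angles in rad, forces in N, time in s.
With the tool pointing down it reaches from about 0.4 to 0.875 m from the base axis. Payload 19.3 kg.
Tool frame: the origin (TCP) lies between the finger pads; the fingertips stand 17 mm ahead of it and the grasp point (between the pads) lies 2 mm behind it; z points along the fingers, y is the line along which they close (so a half turn about z gives the same grasp; the last joint's range is limited). The gripper opens to 85 mm and grips with 20 to 120 N. Pads are 22 mm wide; open, the fingers measure 114 mm over their backs; the gripper's body (76 mm by 85 mm) begins 54 mm behind the grasp point. The pads swing forward as they close: fully open they stand 13 mm farther back than shut.
Start: joints at [-0.07, 0.521, -0.036, 1.599, 0.021, 1.021, -0.113], TCP at [0.625, -0, 0.248] pointing down, gripper open.
Joint ranges: [-2.91, 2.91], [-0.3, 2.13], [-1.5, 1.42], [0.17, 2.43], [-1.26, 4.41], [0.16, 1.93], [-2.52, 2.52]. Speed limits (rad/s): [1.89, 1.89, 2.39, 2.39, 3.01, 3.01, 3.01].

INTERFACE

Orientations are given as [roll, pitch, yaw] about the fixed x, y, z axes, in that order (R = Rz(yaw) Ry(pitch) Rx(roll)).
In Python, from workcell import bot gives the robot as it stands.
- The arm moves only by the shell command python3 -m inch 'ROWS' [FORCE]. ROWS is JSON, a list of rows, each a list of 7 numbers: the shift along the tool's x, y, z in units of 200 mm (1.0 is 200 mm), then the turn, a rotation vector about the tool's x, y, z in units of 90 degrees (1.0 is 90 degrees), then the opening, from 0 (shut) to 1 (fully open). In form: [[x, y, z, rx, ry, rz, grip], ...]. A call has 1 to 20 rows; each row is the pose to reach, as a shift and turn from the pose commanded when the call began, along the tool's axes at that moment; what a row does not reach only later rows make up. A row lasts 1/8 s, in which the tool goes at most 62.5 mm and 10.7 degrees, less where a joint would pass 70% of its speed; a pose out of reach is approached as far as the arm can. A call with a number of a shift or a turn outside -1 to 1 is refused whole. A call with a gripper value outside its range is refused whole. The fingers move at their own pace and stop on an object; FORCE is the grip in N (left out, the last holds). Time passes only in rows, so rows that repeat a pose let the fingers close. It gives the time, the measured TCP pose, the force, the opening and the grip force at its end, in the units of the state.
- bot.observe(): the state, without advancing time (a new reading comes with each control period).
- bot.grab_frame(name): name is "scene" or "side" or "wrist"; returns a dict with "img" (420x560x3 uint8, red, green, blue), "z_map" (420x560 float32, m along the optical axis (not along the pixel's ray), 0 where there is no reading), "vfov" (degrees; the focal length in pixels is half the picture's height over the tangent of half this angle, whatever the lens; pixels are square), "cx", "cy" (the principal point, pixels), "distortion" ([k1, k2, p1, p2, k3] as OpenCV has them; the pictures are not rectified), "rvec" (rotation vector, rad) and "tvec" (3), from world to camera coordinates, as OpenCV has them. Camera axes: x right, y down, z forward; pixel columns grow to the right and rows downward; lengths in m; the calibration is good to about 2 mm. A picture is of the moment at which its call begins.
- bot.job_done(): hands the job in; it is judged then, once.
The state is a dict: "clock": time; "qpos": joint angles; "qd": joint speeds; "joint_efforts": joint torques, N m; "position": TCP position; "tool_rot": TCP orientation; "force": force on the tool from outside, world axes, zero at the start; "moment": the same for the moment, N m; "grip_width": finger opening in m; "finger_force": force on a finger pad.
Only numpy, scipy, OpenCV 4.12 (cv2) and the standard library are available. Lean on these libraries where they do the work, as an engineer would, in place of code of your own. Each camera call takes 0.05 s, during which the arm holds its last target. There are 200 camera calls.

## Working session

There is one attempt and no reset: what is moved stays moved. The work goes in short steps, Python scripts to look and compute and a shell command to move; the robot and the scene stay as the last step left them, time stands still between calls to the robot, and variables do not carry over. Pictures are saved under pics/ and viewed, at most 13 in all, crops included, and the job is handed in when it is done.

```bash
ls; mkdir -p pics; cat > h.py <<'E'
import numpy as np, cv2
from workcell import bot
def cam(n):
    f=bot.grab_frame(n); h=f["img"].shape[0]; F=h/2/np.tan(np.radians(f["vfov"])/2)
    f["K"]=np.array([[F,0,f["cx"]],[0,F,f["cy"]],[0,0,1]]); f["D"]=np.array(f["distortion"],float)
    f["R"]=cv2.Rodrigues(np.array(f["rvec"],float))[0]; f["t"]=np.array(f["tvec"],float).ravel(); return f
def pts(f):  # world xyz per pixel from depth
    h,w=f["z_map"].shape; u,v=np.meshgrid(np.arange(w),np.arange(h))
    p=cv2.undistortPoints(np.stack([u,v],-1).reshape(-1,1,2).astype(float),f["K"],f["D"]).reshape(h,w,2)
    z=f["z_map"][...,None]; c=np.concatenate([p*z,z],-1)
    return (c-f["t"])@f["R"]
def save(n,img): cv2.imwrite("pics/"+n,img[...,::-1])
E
python3 - <<'E'
from h import *
a=cam("scene");b=cam("side")
import pickle
for n,f in(("scene",a),("side",b)):
    np.savez(n+"0.npz",P=pts(f),img=f["img"],z=f["z_map"]); print(n,-f["R"].T@f["t"],f["K"][0,0],f["D"], (f["z_map"]>0).mean())
save("s.png",a["img"]);save("d.png",b["img"])
print(bot.observe())
E
```

```text
pics
scene [-0.57725548 -0.71997853  0.72005622] 454.0993371284237 [0.05151794 0.         0.         0.         0.        ] 0.9959098639455782
side [-0.0926701   1.09903802  0.97185084] 496.9475850713729 [0.02296296 0.         0.         0.         0.        ] 0.9958971088435374
{'clock': 0.1, 'qpos': array([-0.07017606,  0.52195381, -0.036323  ,  1.59994988,  0.02120884,
        1.02109287, -0.11282766]), 'qd': array([ 0.00110952,  0.00095988, -0.0015421 , -0.00124243,  0.00104887,
        0.00090409, -0.00054633]), 'joint_efforts': array([ 6.00351588e-03, -9.28489351e+01,  1.98515877e+00, -3.70530617e+01,
        1.82421418e-02,  5.33716375e-03, -2.83208755e-05]), 'position': array([ 6.24716285e-01, -5.24779024e-05,  2.47784101e-01]), 'tool_rot': array([-3.14057719e+00,  8.07864707e-05,  1.57073456e+00]), 'force': array([ 0.30569459,  0.23845247, -0.06335226]), 'moment': array([ 0.02631321,  0.04439556, -0.08559791]), 'finger_force': 0.0, 'grip_width': 0.08500487591349247}
```

View pics/s.png

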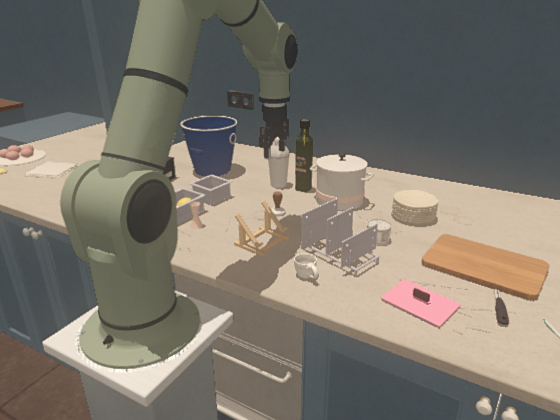

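View pics/d.png

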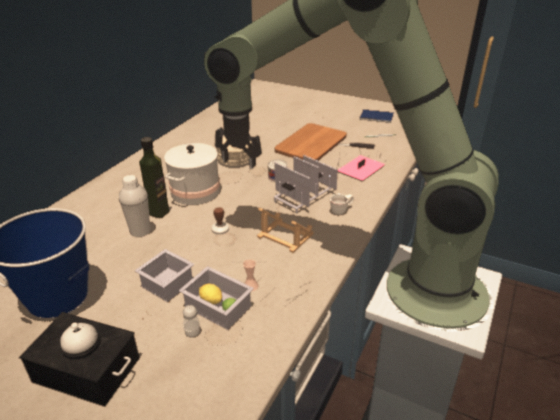

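The scene view shows the rest at (262,232), the rack with three lids at (319,222), (342,228) and (360,245), and the pan hidden behind the arm at (185,205). In the side view the pan is at (217,298), the square pan at (165,275), the rest at (285,230) and the rack at (305,185). The pink decoy is at (420,300) in the scene view and (362,167) in the side view.

```bash
cat > a.py <<'E'
from h import *
s=np.load("scene0.npz");d=np.load("side0.npz")
def reg(f,x0,x1,y0,y1): 
    P=f["P"][y0:y1,x0:x1].reshape(-1,3); I=f["img"][y0:y1,x0:x1].reshape(-1,3); return P,I
# rack lids
out=[]
for n,f,b in(("scene",s,(290,400,185,285)),("side",d,(260,350,145,225))):
    P,I=reg(f,*b)
    for lo,hi in((.085,.105),(.105,.118),(.118,.15)):
        m=(P[:,2]>lo)&(P[:,2]<hi); print(n,lo,m.sum(),np.percentile(P[m],[2,50,98],axis=0).round(3).tolist())
P,I=reg(d,180,255,268,328); m=(P[:,2]>.058)&(P[:,2]<.07); r=cv2.minAreaRect((P[m,:2]*1000).astype(np.float32)); print("pan side",r,cv2.boxPoints(r).round().tolist(),m.sum())
P,I=reg(d,255,315,200,250); m=(P[:,2]>.02)&(P[:,2]<.13); print("rest",m.sum(),cv2.minAreaRect((P[m,:2]*1000).astype(np.float32)))
for lo in(.03,.06,.09,.1):
    k=(P[:,2]>lo)&(P[:,2]<lo+.03);print(lo,k.sum(),P[k].mean(0).round(3),cv2.minAreaRect((P[k,:2]*1000).astype(np.float32)))
def up(f,b,k=6):
    x0,x1,y0,y1=b; return cv2.resize(f["img"][y0:y1,x0:x1],None,fx=k,fy=k,interpolation=cv2.INTER_CUBIC)
A=up(s,(290,400,185,285),5);B=cv2.resize(up(d,(255,365,145,245),5),(A.shape[1],A.shape[0]))[:, :]
B=cv2.resize(up(d,(255,325,145,235),5),(350,500))
# top-view plot of height
save("r.png",cv2.resize(np.hstack([A,B]),(800,444)))
T=np.zeros((600,800,3),np.uint8)
for f in(s,d):
    P=f["P"].reshape(-1,3);m=(P[:,2]>.015)&(P[:,2]<.17)&(P[:,0]>.35)&(P[:,0]<.95)&(P[:,1]>-.4)&(P[:,1]<.4)
    for p in P[m]: T[int((.95-p[0])*1000),int((.4-p[1])*1000)]=cv2.applyColorMap(np.uint8([[p[2]*1500]]),2)[0,0]
save("t.png",T)
E
python3 a.py
```

```text
scene 0.085 696 [[0.437, -0.369, 0.086], [0.538, -0.264, 0.094], [0.854, -0.121, 0.105]]
scene 0.105 312 [[0.442, -0.366, 0.105], [0.527, -0.268, 0.11], [0.613, -0.185, 0.117]]
scene 0.118 494 [[0.472, -0.291, 0.119], [0.534, -0.219, 0.131], [0.618, -0.181, 0.143]]
side 0.085 517 [[0.431, -0.365, 0.086], [0.53, -0.26, 0.094], [0.612, 0.003, 0.104]]
side 0.105 289 [[0.431, -0.363, 0.105], [0.53, -0.257, 0.11], [0.616, 0.02, 0.118]]
side 0.118 422 [[0.473, -0.289, 0.119], [0.534, -0.218, 0.131], [0.619, -0.179, 0.145]]
pan side ((502.8086242675781, 339.81195068359375), (199.87249755859375, 198.1645965576172), 28.672353744506836) [[368.0, 379.0], [463.0, 205.0], [638.0, 301.0], [543.0, 475.0]] 743
rest 509 ((491.2815246582031, -93.15631103515625), (157.36129760742188, 254.93917846679688), 5.557065963745117)
0.03 235 [ 0.483 -0.056  0.042] ((480.02001953125, -90.115478515625), (204.47171020507812, 146.1373291015625), 86.10444641113281)
0.06 121 [ 0.484 -0.005  0.074] ((486.4614562988281, -13.148616790771484), (43.410274505615234, 141.70840454101562), 81.1386489868164)
0.09 46 [0.482 0.01  0.103] ((489.51556396484375, 7.191213607788086), (25.791336059570312, 143.7815399169922), 82.3958740234375)
0.1 33 [0.491 0.012 0.106] ((492.1821594238281, 11.707422256469727), (13.334235191345215, 139.72979736328125), 81.2066650390625)
```

View pics/r.png

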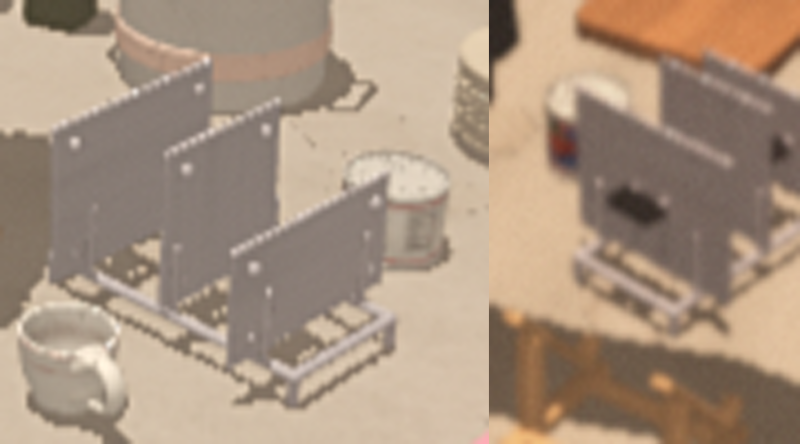

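View pics/t.png

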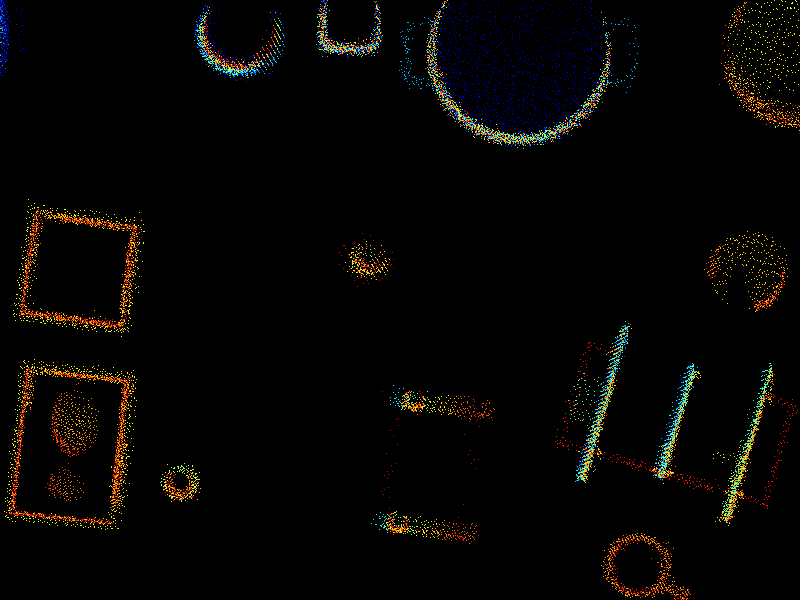

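Candidates are the lids at scene (319,222), (342,228) and (360,245), plus the pink decoy at (420,300). The crop and top view show the left lid is about 160 mm long with its top at 142 mm, so it is lid_long. The middle lid is the square one (116 mm long), and the right lid is long but only 110 mm high, so it is the narrow one. The grip of lid_long faces world +y and its studs face -y. Next I'll fit the exact poses.

```bash
cat > b.py <<'E'
from h import *
s=np.load("scene0.npz");d=np.load("side0.npz")
fl=lambda Q:cv2.fitLine((Q*1000).astype(np.float32),cv2.DIST_HUBER,0,.01,.01).ravel()
def sel(P,x0,x1,y0,y1,z0,z1):
    P=P.reshape(-1,3); lo,hi=np.array([[x0,y0,z0],[x1,y1,z1]]).__array__()
    return P[((P>lo)&(P<hi)).all(1)]
# long lid
for n,f in(("scene",s),("side",d)):
    Q=sel(f["P"],.45,.64,-.24,-.16,.1,.15); l=fl(Q[:,:2]); u=l[:2]*np.sign(l[0]); t=(Q[:,:2]*1000-l[2:])@u
    nrm=np.array([-u[1],u[0]]); k=abs((Q[:,:2]*1000-l[2:])@nrm)<8
    c=l[2:]+u*(np.percentile(t[k],1)+np.percentile(t[k],99))/2
    print("lid",n,k.sum(),"yaw",np.arctan2(u[1],u[0]),"c",c,"len",np.ptp(np.percentile(t[k],[1,99])),"top",np.percentile(Q[k,2],98))
# pan
P=np.vstack([s["P"].reshape(-1,3),d["P"].reshape(-1,3)])
for nm,Q,L,W in(("pan",sel(P,.41,.61,.25,.41,.058,.072),160,116),("rest0",None,0,0)):
    if Q is None: break
    Q=Q[:,:2]*1000; c=np.array([509.,329.]); a=-.11
    for it in range(6):
        ux=np.array([np.cos(a),np.sin(a)]);uy=np.array([-ux[1],ux[0]]); q=np.c_[(Q-c)@ux,(Q-c)@uy]
        S={}
        for key,ax,v in(("x+",0,75),("x-",0,-75),("y+",1,53),("y-",1,-53)):
            m=(abs(q[:,ax]-v)<10)&(abs(q[:,1-ax])<(40 if ax==0 else 60)); S[key]=(m.sum(),np.median(q[m,ax]),Q[m])
        dirs=[]
        for k,v in S.items():
            l=fl(v[2]); g=np.arctan2(l[1],l[0])
            if k[0]=="x": g+=np.pi/2
            g=(g+np.pi/2)%np.pi-np.pi/2
            dirs.append(g)
        a=np.median(dirs) if it<5 else a
        c=c+ux*(S["x+"][1]+S["x-"][1])/2+uy*(S["y+"][1]+S["y-"][1])/2
    print(nm,"c",c,"yaw",a,dirs,{k:v[:2] for k,v in S.items()})
# rest arms
C=[]
for nm,x0,x1 in(("far",.52,.57),("near",.40,.45)):
    Q=sel(P,x0,x1,-.1,.02,.03,.12); l=fl(Q[:,:2]); u=l[:2]*np.sign(l[1]); print(nm,len(Q),"yaw",np.arctan2(-u[0],u[1]),l[2:])
    C.append((l,u,Q))
m0=[l[2:]+u*((-35-l[3])/u[1]) for l,u,_ in C]; dx=m0[0]-m0[1]; print("sep",dx,np.hypot(*dx))
yaw=np.mean([np.arctan2(-u[0],u[1]) for _,u,_ in C])
ex=np.array([np.cos(yaw),np.sin(yaw)]);ey=np.array([-ex[1],ex[0]])
Q=np.vstack([q for _,_,q in C])*1000; v=Q[:,:2]@ey-(Q[:,2]-75); h,e=np.histogram(v,bins=np.arange(-120,40,4)); print(list(zip(e.round(),h)))
yo=np.median(v[(abs(v-e[h.argmax()])<8)]); xo=np.mean([m@ex for m in m0]); print("rest yaw",yaw,"origin",ex*xo+ey*yo)
E
sed -i 's/lo,hi=.*/lo,hi=np.array([x0,y0,z0]),np.array([x1,y1,z1])/' b.py; python3 b.py
```

```text
lid scene 471 yaw -0.2871299 c [ 546.36549592 -204.15124832] len 156.7174108439998 top 0.14238326174009955
lid side 405 yaw -0.2931547 c [ 547.56073773 -201.00255721] len 161.13495936217214 top 0.14446782666266075
pan c [502.82894605 330.42844402] yaw -0.10676384 [np.float32(-0.116815686), np.float32(-0.082065225), np.float32(-0.12812531), np.float32(-0.09671199)] {'x+': (np.int64(152), np.float64(74.07992875334418)), 'x-': (np.int64(95), np.float64(-74.07992875334412)), 'y+': (np.int64(166), np.float64(53.02251943357797)), 'y-': (np.int64(222), np.float64(-53.022519433577884))}
far 419 yaw -0.11361559 [543.7738   -28.417053]
near 461 yaw -0.12831075 [421.091    -13.161948]
sep [124.749176   0.      ] 124.749176
[(np.int64(-120), np.int64(0)), (np.int64(-116), np.int64(0)), (np.int64(-112), np.int64(0)), (np.int64(-108), np.int64(0)), (np.int64(-104), np.int64(0)), (np.int64(-100), np.int64(0)), (np.int64(-96), np.int64(0)), (np.int64(-92), np.int64(0)), (np.int64(-88), np.int64(0)), (np.int64(-84), np.int64(0)), (np.int64(-80), np.int64(0)), (np.int64(-76), np.int64(0)), (np.int64(-72), np.int64(0)), (np.int64(-68), np.int64(0)), (np.int64(-64), np.int64(0)), (np.int64(-60), np.int64(0)), (np.int64(-56), np.int64(0)), (np.int64(-52), np.int64(0)), (np.int64(-48), np.int64(0)), (np.int64(-44), np.int64(0)), (np.int64(-40), np.int64(0)), (np.int64(-36), np.int64(0)), (np.int64(-32), np.int64(0)), (np.int64(-28), np.int64(0)), (np.int64(-24), np.int64(0)), (np.int64(-20), np.int64(0)), (np.int64(-16), np.int64(0)), (np.int64(-12), np.int64(0)), (np.int64(-8), np.int64(0)), (np.int64(-4), np.int64(0)), (np.int64(0), np.int64(0)), (np.int64(4), np.int64(0)), (np.int64(8), np.int64(7)), (np.int64(12), np.int64(18)), (np.int64(16), np.int64(15)), (np.int64(20), np.int64(15)), (np.int64(24), np.int64(13)), (np.int64(28), np.int64(46)), (np.int64(32), np.int64(135))]
rest yaw -0.12096317 origin [482.12291728 -22.86696414]
```

```bash
cat > g.py <<'E'
from h import *
from scipy.spatial.transform import Rotation as Ro
def row(p,R,o=None):
    o=o or bot.observe(); R0=Ro.from_euler("xyz",o["tool_rot"])
    return np.r_[R0.inv().apply(np.array(p)-o["position"])/.2,(R0.inv()*R).as_rotvec()/(np.pi/2)].round(4).tolist()
def frame(y,z):
    y=np.array(y,float);z=np.array(z,float);y/=np.linalg.norm(y);z/=np.linalg.norm(z);return Ro.from_matrix(np.c_[np.cross(y,z),y,z])
E
sed -i 's/-120,40,4/20,60,2/;s/print(list(zip(e.round(),h)))/print(e[0],h)/' b.py; python3 b.py|tail -2
python3 - <<'E'
from g import *
a=-.290;n=[-np.sin(a),np.cos(a),0]
R=frame(n,[0,0,-1])
print(row([.547,-.2025,.22],R)); print(row([.547,-.2025,.134],R))
E
```

```text
20 [ 7  8  6  7 11 35 57 78 82 58 58 36 35 15 16 10 13 13 12]
rest yaw -0.12096317 origin [482.2703972  -21.65370313]
[-1.0123, -0.3884, 0.1394, -0.0006, -0.0004, -0.8154]
[-1.0122, -0.3879, 0.5694, -0.0006, -0.0004, -0.8154]
```

```bash
python3 -m inch '[[-0.3,-0.1,0.04,0,0,-0.12,0.6],[-0.6,-0.2,0.08,0,0,-0.24,0.6],[-0.8,-0.3,0.11,0,0,-0.36,0.6],[-0.95,-0.36,0.13,0,0,-0.48,0.6],[-1,-0.388,0.139,0,0,-0.6,0.6],[-1,-0.388,0.139,0,0,-0.7,0.6],[-1,-0.388,0.139,0,0,-0.8154,0.6],[-1,-0.388,0.139,0,0,-0.8154,0.6],[-1,-0.388,0.139,0,0,-0.8154,0.6]]' 60
python3 - <<'E'
from g import *
o=bot.observe();print(o["qpos"].round(2),o["clock"])
a=-.290;R=frame([-np.sin(a),np.cos(a),0],[0,0,-1])
print(row([.547,-.2025,.134],R))
E
```

```text
clock: 1.23
position: [0.5473, -0.2001, 0.2204]
tool_rot: [-3.142, -0.0, 2.847]
force: [0.0, 0.5, 0.3]
grip_width: 0.0512
finger_force: 0.0
[ 0.47  0.5  -0.32  1.73  0.19  0.94  1.36] 1.225
[-0.0022, -0.012, 0.4318, -0.0, -0.0002, -0.0028]
```

```bash
python3 -m inch '[[0,-0.012,0.15,0,0,0,0.6],[0,-0.012,0.3,0,0,0,0.6],[0,-0.012,0.38,0,0,0,0.6],[0,-0.012,0.432,0,0,0,0.6],[0,-0.012,0.432,0,0,0,0.6],[0,-0.012,0.432,0,0,0,0],[0,-0.012,0.432,0,0,0,0],[0,-0.012,0.432,0,0,0,0],[0,-0.012,0.432,0,0,0,0]]' 60
```

```text
clock: 2.35
position: [0.5467, -0.2032, 0.1346]
tool_rot: [-3.141, 0.001, 2.851]
force: [-2.6, -3.9, 6.1]
grip_width: 0.0031
finger_force: 61.1
```

```bash
python3 -m inch '[[0,0,-0.05,0,0,0,0],[0,0,-0.15,0,0,0,0],[0,0,-0.3,0,0,0,0],[0,0,-0.45,0,0,0,0],[0,0,-0.6,0,0,0,0],[0,0,-0.75,0,0,0,0],[0,0,-0.88,0,0,0,0],[0,0,-0.88,0,0,0,0]]' 60
python3 - <<'E'
from g import *
o=bot.observe();print(o["qpos"].round(2),o["clock"],o["force"].round(1))
a=-.121;ex=np.array([np.cos(a),np.sin(a),0]);ey=np.array([-ex[1],ex[0],0]);ez=np.array([0,0,1])
O=np.array([.4823,-.0217,0])
R=frame(-ey,-ez); d=(ey+ez)/2**.5
# lid center from tcp along tool z: edge 8mm behind tcp? -> origin 50 mm ahead of tcp; lid mid-plane 2 mm below top
p=O+.0*ex+ey*.033+ez*.3
print("yawed",row(p,R))
E
python3 - <<'E'
import sys;sys.path.insert(0,".")
from h import *
f=cam("scene");save("c1.png",f["img"][60:340,130:500])
E
```

```text
clock: 3.35
position: [0.5474, -0.202, 0.3123]
tool_rot: [3.141, 0.003, 2.852]
force: [0.5, 0.7, -1.7]
grip_width: 0.003
finger_force: 60.0
[ 0.49  0.41 -0.33  1.63  0.14  1.13  1.4 ] 3.35 [ 0.5  0.7 -1.7]
yawed [0.5973, 0.9337, 0.0599, 0.0031, -0.0001, 1.8926]
```

View pics/c1.png

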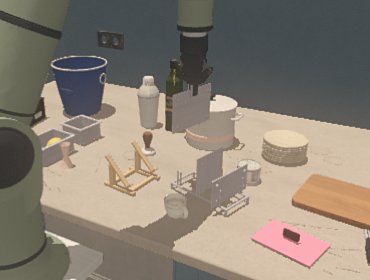

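The held lid hangs straight under the gripper at crop (193,110), and the other two lids still stand in the rack. Next is the yaw turn and the carry towards the rest.

```bash
python3 -m inch '[[0.05,0.08,0,0,0,0.1,0],[0.1,0.16,0,0,0,0.2,0],[0.15,0.24,0,0,0,0.3,0],[0.2,0.32,0.01,0,0,0.4,0],[0.25,0.4,0.02,0,0,0.5,0],[0.3,0.48,0.03,0,0,0.6,0],[0.35,0.56,0.04,0,0,0.7,0],[0.4,0.64,0.05,0,0,0.8,0],[0.45,0.7,0.06,0,0,0.9,0],[0.5,0.76,0.06,0,0,0.99,0],[0.5,0.76,0.06,0,0,0.99,0]]' 60
cat > r.py <<'E'
from g import *
o=bot.observe();print(o["qpos"].round(2),o["clock"],o["force"].round(1))
a=-.121;ex=np.array([np.cos(a),np.sin(a),0]);ey=np.array([-ex[1],ex[0],0]);ez=np.array([0,0,1])
O=np.array([.4823,-.0217,0]); seat=O-.008*ey+.075*ez; lz=(ez-ey)/2**.5; up=(ey+ez)/2**.5
E
python3 - <<'E'
from r import *
print("yawed",row(O+.033*ey+.3*ez,frame(-ey,-ez)))
E
```

```text
clock: 4.78
position: [0.4937, -0.027, 0.2975]
tool_rot: [-3.14, 0.0, 1.298]
force: [-0.1, 0.3, -0.9]
grip_width: 0.0029
finger_force: 60.0
[ 0.03  0.26 -0.12  1.87  0.04  1.01 -0.38] 4.775 [-0.1  0.3 -0.9]
yawed [0.1734, -0.0871, -0.0126, -0.0006, 0.0006, 0.9035]
```

```bash
python3 -m inch '[[0.03,-0.02,0,0,0,0.1,0],[0.06,-0.04,0,0,0,0.2,0],[0.09,-0.06,-0.01,0,0,0.3,0],[0.12,-0.08,-0.01,0,0,0.4,0],[0.15,-0.087,-0.01,0,0,0.5,0],[0.173,-0.087,-0.01,0,0,0.6,0],[0.173,-0.087,-0.01,0,0,0.7,0],[0.173,-0.087,-0.01,0,0,0.8,0],[0.173,-0.087,-0.01,0,0,0.9035,0],[0.173,-0.087,-0.01,0,0,0.9035,0]]' 60
cat > r1.py <<'E'
from r import *
R=frame(lz,-up)
for o1,o2 in((.09,.06),(.06,.03),(.0,.008),(.0,.0)): print(o1,o2,(seat+up*(.05+o2)+lz*(.002+o1)).round(3),row(seat+up*(.05+o2)+lz*(.002+o1),R))
E
python3 r1.py
```

```text
clock: 6.02
position: [0.4869, 0.0096, 0.2997]
tool_rot: [3.141, 0.001, -0.12]
force: [0.0, -0.4, -1.5]
grip_width: 0.003
finger_force: 60.0
[-0.21  0.24  0.08  1.89 -0.02  1.01 -1.81] 6.025 [ 0.  -0.4 -1.5]
0.09 0.06 [ 0.483 -0.017  0.218] [-0.0039, 0.1342, 0.4092, -0.4997, 0.0001, 0.0009]
0.06 0.03 [ 0.483 -0.017  0.175] [-0.0037, 0.1342, 0.6213, -0.4997, 0.0001, 0.0009]
0.0 0.008 [0.486 0.01  0.117] [-0.0034, -0.0003, 0.9112, -0.4997, 0.0001, 0.0009]
0.0 0.0 [0.485 0.004 0.112] [-0.0034, 0.028, 0.9395, -0.4997, 0.0001, 0.0009]
```

```bash
python3 -m inch '[[0,0.02,0.04,-0.08,0,0,0],[0,0.05,0.08,-0.17,0,0,0],[0,0.08,0.14,-0.26,0,0,0],[0,0.1,0.22,-0.35,0,0,0],[0,0.13,0.3,-0.44,0,0,0],[-0.004,0.134,0.38,-0.5,0,0,0],[-0.004,0.134,0.409,-0.5,0,0.001,0],[-0.004,0.134,0.409,-0.5,0,0.001,0],[-0.004,0.134,0.409,-0.5,0,0.001,0]]' 60
python3 r1.py
python3 -c "
from h import *
f=cam('side');save('c2.png',cv2.resize(f['img'][130:280,200:400],None,fx=3.5,fy=3.5))"
```

```text
clock: 7.15
position: [0.4832, -0.0172, 0.2192]
tool_rot: [2.359, -0.001, -0.125]
force: [0.5, 0.3, -1.2]
grip_width: 0.0026
finger_force: 60.0
[-0.64  0.58  0.22  1.91  0.57  1.19 -2.49] 7.15 [ 0.5  0.3 -1.2]
0.09 0.06 [ 0.483 -0.017  0.218] [-0.0016, -0.0052, 0.0045, -0.0015, 0.0012, -0.0022]
0.06 0.03 [ 0.483 -0.017  0.175] [-0.0019, -0.1549, 0.1549, -0.0015, 0.0012, -0.0022]
0.0 0.008 [0.486 0.01  0.117] [-0.0027, -0.4546, 0.2655, -0.0015, 0.0012, -0.0022]
0.0 0.0 [0.485 0.004 0.112] [-0.0026, -0.4545, 0.3055, -0.0015, 0.0012, -0.0022]
```

View pics/c2.png

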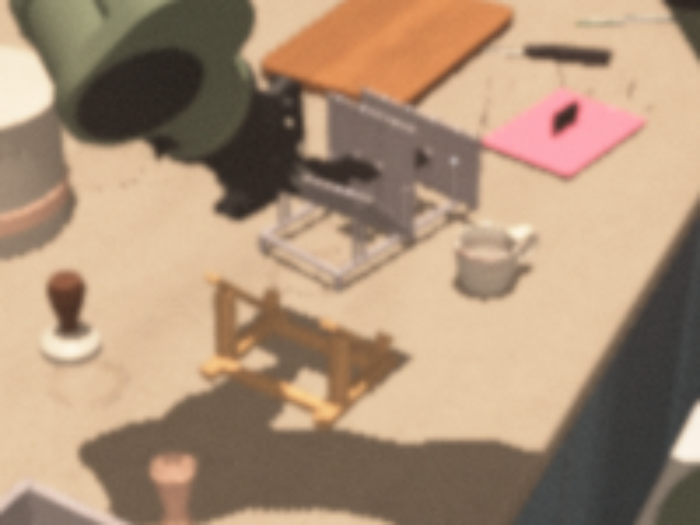

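The lid is tilted 45° and seen nearly edge-on from (220,150) to (410,235), with the grip on its far upper side. It is clear of the rest, so I lower it over the arms.

```bash
python3 -m inch '[[0,-0.05,0.05,0,0,0,0],[0,-0.1,0.1,0,0,0,0],[-0.002,-0.155,0.15,0,0,-0.002,0],[-0.002,-0.22,0.18,0,0,-0.002,0],[-0.002,-0.28,0.2,0,0,-0.002,0],[-0.002,-0.34,0.22,0,0,-0.002,0],[-0.002,-0.39,0.23,0,0,-0.002,0],[-0.002,-0.41,0.245,0,0,-0.002,0],[-0.002,-0.41,0.245,0,0,-0.002,0]]' 60
python3 r1.py
```

```text
clock: 8.32
position: [0.4854, 0.0065, 0.1256]
tool_rot: [2.356, 0.002, -0.122]
force: [0.6, 0.1, -0.4]
grip_width: 0.0027
finger_force: 60.0
[-0.77  0.78  0.36  1.92  0.47  1.   -2.5 ] 8.325 [ 0.6  0.1 -0.4]
0.09 0.06 [ 0.483 -0.017  0.218] [0.0009, 0.41, -0.2424, 0.0003, 0.0012, 0.0004]
0.06 0.03 [ 0.483 -0.017  0.175] [0.0013, 0.2599, -0.0925, 0.0003, 0.0012, 0.0004]
0.0 0.008 [0.486 0.01  0.117] [0.0017, -0.0401, 0.0174, 0.0003, 0.0012, 0.0004]
0.0 0.0 [0.485 0.004 0.112] [0.0018, -0.0401, 0.0574, 0.0003, 0.0012, 0.0004]
```

Now the last 8 mm towards the face, in small steps, watching the force.

```bash
python3 -m inch '[[0,-0.015,0.005,0,0,0,0],[0,-0.03,0.01,0,0,0,0],[0,-0.04,0.017,0,0,0,0],[0,-0.04,0.017,0,0,0,0]]' 60
python3 -m inch '[[0,0,0.01,0,0,0,0],[0,0,0.02,0,0,0,0],[0,0,0.03,0,0,0,0],[0,0,0.03,0,0,0,0]]' 60
python3 -c "
from h import *
f=cam('scene');save('c3.png',cv2.resize(f['img'][170:270,200:320],None,fx=5,fy=5))"
```

```text
clock: 8.82
position: [0.4857, 0.0089, 0.118]
tool_rot: [2.354, 0.002, -0.123]
force: [0.8, -6.2, 2.0]
grip_width: 0.0029
finger_force: 60.0
clock: 9.32
position: [0.4852, 0.0047, 0.1137]
tool_rot: [2.355, 0.002, -0.123]
force: [0.2, -6.5, 1.2]
grip_width: 0.0027
finger_force: 60.0
```

View pics/c3.png

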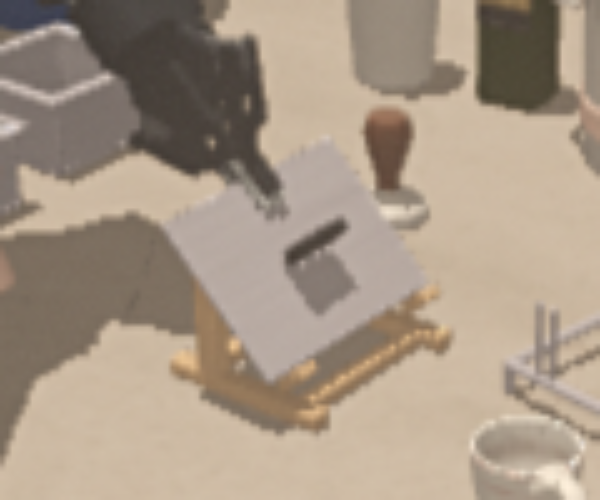

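The lid lies against the arms, grip up, at crop (317,240), with its lower edge just above the lips. I slide it on down.

```bash
python3 -m inch '[[0,0,0.01,0,0,0,0],[0,0,0.02,0,0,0,0],[0,0,0.02,0,0,0,0]]' 60; python3 -m inch '[[0,0,0.01,0,0,0,0],[0,0,0.02,0,0,0,0],[0,0,0.02,0,0,0,0]]' 60
```

```text
clock: 9.75
position: [0.4861, 0.0033, 0.1119]
tool_rot: [2.356, -0.001, -0.121]
force: [1.9, 9.6, 29.9]
grip_width: 0.0026
finger_force: 64.9
clock: 10.12
position: [0.4864, 0.0027, 0.111]
tool_rot: [2.357, -0.002, -0.12]
force: [-9.6, 41.3, 81.9]
grip_width: 0.0026
finger_force: 75.6
```

The lid is on the lips. I ease the load, open and withdraw.

```bash
python3 -m inch '[[0,0,-0.02,0,0,0,0],[0,0,-0.022,0,0,0,0],[0,0,-0.022,0,0,0,0.3],[0,0,-0.022,0,0,0,0.3],[0,0,-0.022,0,0,0,0.3],[0,0,-0.022,0,0,0,0.3],[0,0,-0.1,0,0,0,0.3],[0,0,-0.25,0,0,0,0.3],[0,0,-0.4,0,0,0,0.3],[0,0,-0.5,0,0,0,0.3],[0,0,-0.5,0,0,0,0.3]]' 60
cat > m.py <<'E'
from r import *
# measure lid in rest from the scene + side depth: points near seat, on the lid plane
f=cam("scene");P=pts(f).reshape(-1,3)*1; q=P-seat
L=np.c_[q@ex,q@up,q@lz]
m=(abs(L[:,0])<.1)&(abs(L[:,1])<.08)&(L[:,2]>-.006)&(L[:,2]<.012)&(P[:,2]>.02)
r=cv2.minAreaRect((L[m,:2]*1000).astype(np.float32)); print("plate",m.sum(),r,np.median(L[m,2]))
g=(abs(L[:,0])<.04)&(abs(L[:,1])<.03)&(L[:,2]>.022)&(L[:,2]<.045)
r=cv2.minAreaRect((L[g,:2]*1000).astype(np.float32)); print("grip",g.sum(),r,np.percentile(L[g],[5,50,95],axis=0).round(4).tolist())
E
python3 m.py; python3 - <<'E'
from r import *
print(row([.46,0,.35],frame(-ey,-ez)))
E
```

```text
clock: 11.5
position: [0.4938, 0.0718, 0.1793]
tool_rot: [2.358, 0.0, -0.12]
force: [-0.8, -0.7, 0.5]
grip_width: 0.0256
finger_force: 0.0
[-0.85  0.72  0.36  1.81  0.4   1.18 -2.46] 11.5 [-0.8 -0.7  0.5]
plate 1395 ((-3.5662307739257812, -4.473182678222656), (124.74500274658203, 167.24830627441406), 89.46353149414062) 0.004877251707392837
grip 41 ((-4.14068603515625, -0.7967453002929688), (9.901202201843262, 42.16020965576172), 89.17008209228516) [[-0.0243, -0.0055, 0.0238], [-0.0081, -0.0012, 0.0317], [0.0155, 0.0029, 0.0359]]
[-0.85  0.72  0.36  1.81  0.4   1.18 -2.46] 11.55 [ 0.4 -0.4 -1.2]
[-0.124, 0.8678, -0.3439, 0.4994, 0.0007, 0.0002]
```

```bash
cat > g1.py <<'E'
from r import *
R=frame(-up,-lz); G=seat-.004*ex-.001*up
for h in(.12,.026): print(h,(G+lz*h).round(3),row(G+lz*h,R))
E
python3 g1.py
```

```text
[-0.85  0.72  0.36  1.81  0.4   1.18 -2.46] 11.55 [ 0.4 -0.4 -1.2]
0.12 [ 0.467 -0.114  0.159] [-0.019, 0.5915, 0.7285, 0.9994, 0.0008, -0.0001]
0.026 [ 0.475 -0.048  0.093] [-0.0186, 0.1215, 0.7289, 0.9994, 0.0008, -0.0001]
```

```bash
python3 -m inch '[[0,0.05,-0.2,0,0,0,0.5],[-0.03,0.2,-0.33,0.1,0,0,0.5],[-0.06,0.4,-0.36,0.2,0,0,0.5],[-0.09,0.6,-0.36,0.3,0,0,0.5],[-0.12,0.75,-0.35,0.4,0,0,0.5],[-0.124,0.868,-0.344,0.5,0,0,0.5],[-0.124,0.868,-0.344,0.5,0,0,0.5],[-0.124,0.868,-0.344,0.5,0,0,0.5]]' 60; python3 g1.py
```

```text
clock: 12.55
position: [0.4596, -0.0004, 0.3492]
tool_rot: [3.14, 0.003, -0.123]
force: [-0.5, -0.5, -0.5]
grip_width: 0.0423
finger_force: 0.0
[-0.44  0.15  0.36  1.89 -0.06  1.12 -1.76] 12.55 [-0.5 -0.5 -0.5]
0.12 [ 0.467 -0.114  0.159] [0.109, 0.5582, 0.9508, 0.5009, 0.0013, -0.0017]
0.026 [ 0.475 -0.048  0.093] [0.1094, 0.2255, 1.2827, 0.5009, 0.0013, -0.0017]
```

```bash
python3 -m inch '[[0.03,0.15,0.05,0.1,0,0,0.5],[0.06,0.3,0.1,0.2,0,0,0.5],[0.09,0.45,0.2,0.3,0,0,0.5],[0.109,0.558,0.35,0.4,0,0,0.5],[0.109,0.558,0.5,0.5,0,0,0.5],[0.109,0.558,0.7,0.501,0.001,-0.002,0.5],[0.109,0.558,0.85,0.501,0.001,-0.002,0.5],[0.109,0.558,0.951,0.501,0.001,-0.002,0.5],[0.109,0.558,0.951,0.501,0.001,-0.002,0.5],[0.109,0.558,0.951,0.501,0.001,-0.002,0.5]]' 60; python3 g1.py
python3 - <<'E'
from r import *
f=cam("wrist");save("w1.png",f["img"]);P=pts(f).reshape(-1,3);q=P-seat;L=np.c_[q@ex,q@up,q@lz]
g=(abs(L[:,0])<.04)&(abs(L[:,1])<.03)&(L[:,2]>.026)&(L[:,2]<.04); print(g.sum(),cv2.minAreaRect((L[g,:2]*1000).astype(np.float32)) if g.sum()>3 else 0,np.percentile(L[g],[2,50,98],axis=0).round(4).tolist())
m=(abs(L[:,0])<.1)&(abs(L[:,1])<.08)&(abs(L[:,2]-.004)<.006);print(m.sum(),cv2.minAreaRect((L[m,:2]*1000).astype(np.float32)),np.median(L[m,2]))
E
```

```text
clock: 13.8
position: [0.468, -0.1135, 0.1603]
tool_rot: [-2.355, -0.001, -0.119]
force: [0.4, -0.3, 1.6]
grip_width: 0.0427
finger_force: 0.0
[ 0.32  0.7   0.31  1.93 -0.95  1.23 -0.43] 13.8 [ 0.4 -0.3  1.6]
0.12 [ 0.467 -0.114  0.159] [-0.0046, 0.0066, 0.0019, -0.0009, 0.0003, 0.0015]
0.026 [ 0.475 -0.048  0.093] [-0.0044, 0.0072, 0.4719, -0.0009, 0.0003, 0.0015]
[ 0.32  0.7   0.31  1.93 -0.95  1.23 -0.43] 13.8 [ 0.4 -0.3  1.6]
993 ((-2.073179244995117, -0.7185068130493164), (9.897591590881348, 43.39541244506836), 89.95013427734375) [[-0.0222, -0.0055, 0.0295], [-0.0006, -0.0009, 0.0332], [0.0191, 0.0042, 0.0347]]
31231 ((-2.339569091796875, -4.6151275634765625), (124.47431182861328, 160.5889434814453), 89.52822875976562) 0.0057319197199082695
```

View pics/w1.png

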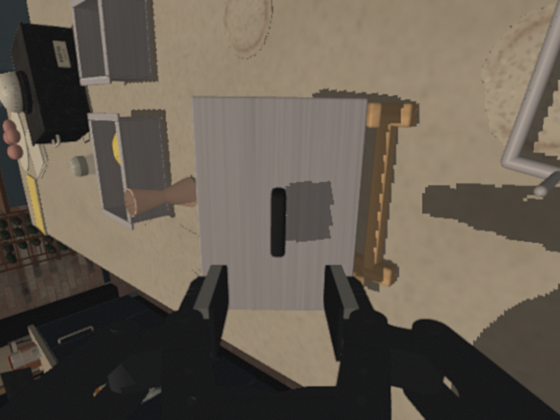

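The wrist view shows the lid seated squarely, with the grip vertical at (279,222) between the open fingers. I go in and grip.

```bash
python3 -m inch '[[0.006,0.007,0.15,0,0,0,0.5],[0.006,0.007,0.3,0,0,0,0.5],[0.006,0.007,0.4,0,0,0,0.5],[0.006,0.007,0.45,0,0,0.001,0.5],[0.006,0.007,0.465,0,0,0.001,0.5],[0.006,0.007,0.465,0,0,0.001,0.5],[0.006,0.007,0.465,0,0,0.001,0],[0.006,0.007,0.465,0,0,0.001,0],[0.006,0.007,0.465,0,0,0.001,0],[0.006,0.007,0.465,0,0,0.001,0]]' 70; python3 g1.py
```

```text
clock: 15.1
position: [0.4769, -0.0494, 0.0937]
tool_rot: [-2.353, -0.0, -0.121]
force: [-0.7, 0.1, 9.3]
grip_width: 0.0083
finger_force: 69.3
[ 0.26  0.78  0.23  2.01 -1.09  1.07 -0.34] 15.1 [-0.7  0.1  9.3]
0.12 [ 0.467 -0.114  0.159] [-0.0097, -0.0012, -0.4626, -0.0018, -0.0002, 0.0001]
0.026 [ 0.475 -0.048  0.093] [-0.0098, 0.0001, 0.0074, -0.0018, -0.0002, 0.0001]
```

```bash
python3 -m inch '[[0,0,-0.05,0,0,0,0],[0,0,-0.15,0,0,0,0],[0,0,-0.3,0,0,0,0],[0,0.1,-0.5,0,0,0,0],[0,0.2,-0.6,-0.1,0,0,0],[0,0.3,-0.7,-0.2,0,0,0],[0,0.3,-0.7,-0.3,0,0,0],[0,0.3,-0.7,-0.4,0,0,0],[0,0.3,-0.7,-0.498,0,0,0],[0,0.3,-0.7,-0.498,0,0,0]]' 70
cat > p.py <<'E'
from r import *
b=-.107;px=np.array([np.cos(b),np.sin(b),0]);py=np.array([-px[1],px[0],0])
for h in(.25,.15): print(row([.5028,.3304,h],frame(-py,-ez)))
E
python3 p.py
```

```text
clock: 16.35
position: [0.4607, -0.1874, 0.15]
tool_rot: [-3.138, -0.0, -0.115]
force: [-0.4, -0.2, -1.8]
grip_width: 0.0086
finger_force: 68.9
[-0.22  0.57  0.67  2.04 -0.54  0.71 -0.89] 16.35 [-0.4 -0.2 -1.8]
[-0.088, -2.5978, -0.4907, -0.0023, -0.0002, -0.0051]
[-0.0882, -2.5961, 0.0093, -0.0023, -0.0002, -0.0051]
```

I misjudged the tool's y sign, but the lid is clear (no contact force). I go straight up and then across.

```bash
python3 -m inch '[[0,0,-0.15,0,0,0,0],[0,0,-0.35,0,0,0,0],[0,-0.15,-0.5,0,0,0,0],[0,-0.35,-0.5,0,0,0,0],[-0.02,-0.55,-0.5,0,0,0,0],[-0.03,-0.75,-0.5,0,0,0,0],[-0.03,-0.92,-0.5,-0.002,0,-0.005,0],[-0.03,-1,-0.5,-0.002,0,-0.005,0],[-0.03,-1,-0.5,-0.002,0,-0.005,0]]' 70
python3 -m inch '[[0,-0.1,0,0,0,0,0],[0,-0.3,0,0,0,0,0],[-0.02,-0.5,0,0,0,0,0],[-0.03,-0.7,0,0,0,0,0],[-0.03,-0.87,0,0,0,0,0],[-0.03,-0.97,0,0,0,0,0],[-0.03,-1,0,0,0,0,0],[-0.03,-1,0,0,0,0,0]]' 70
python3 p.py
python3 - <<'E'
from r import *
s=np.load("side0.npz")
f=cam("wrist");np.savez("w.npz",P=pts(f),img=f["img"])
f=cam("side");np.savez("side1.npz",P=pts(f),img=f["img"])
P=np.load("w.npz")["P"].reshape(-1,3)
m=(P[:,2]>.058)&(P[:,2]<.072)&(abs(P[:,0]-.5)<.11)&(abs(P[:,1]-.33)<.09);print("wrist rim pts",m.sum())
o=bot.observe();q=P-o["position"];k=(q[:,2]>-.04)&(q[:,2]<-.012)&(np.hypot(q[:,0],q[:,1])<.12);print("lid pts",k.sum(), cv2.minAreaRect((q[k,:2]*1000).astype(np.float32)) if k.sum() else 0,np.percentile(q[k,2],[5,50,95]) if k.sum() else 0)
Q=np.load("side1.npz")["P"].reshape(-1,3);q=Q-o["position"];k=(q[:,2]>-.032)&(q[:,2]<-.016)&(np.hypot(q[:,0],q[:,1])<.12);print("side lid",k.sum(),cv2.minAreaRect((q[k,:2]*1000).astype(np.float32)),np.percentile(q[k,2],[5,50,95]))
W=np.load("w.npz")["img"];S=np.load("side1.npz")["img"];save("w2.png",np.hstack([cv2.resize(W,(400,300)),cv2.resize(S,(400,300))]))
E
```

```text
clock: 17.48
position: [0.4779, 0.0082, 0.2505]
tool_rot: [-3.14, 0.0, -0.113]
force: [-0.8, 1.0, -1.3]
grip_width: 0.0088
finger_force: 68.8
clock: 18.48
position: [0.4946, 0.2069, 0.2506]
tool_rot: [-3.14, 0.0, -0.114]
force: [-0.4, -0.0, -1.1]
grip_width: 0.0085
finger_force: 68.8
[-1.07  0.49  0.79  1.86 -0.42  0.97 -1.78] 18.475 [-0.4 -0.  -1.1]
[-0.0295, -0.618, 0.0038, -0.0008, 0.0001, -0.0047]
[-0.0294, -0.6174, 0.5038, -0.0008, 0.0001, -0.0047]
[-1.07  0.49  0.79  1.86 -0.42  0.97 -1.78] 18.475 [-0.4 -0.  -1.1]
wrist rim pts 3671
lid pts 53656 ((4.819969177246094, -0.7016525268554688), (116.52513122558594, 149.70343017578125), 83.42057800292969) [-0.02304987 -0.02195778 -0.02084992]
side lid 1363 ((-0.8419113159179688, 0.3238983154296875), (121.74388885498047, 163.05154418945312), 83.333984375) [-0.02446025 -0.02171988 -0.01895002]
```

View pics/w2.png

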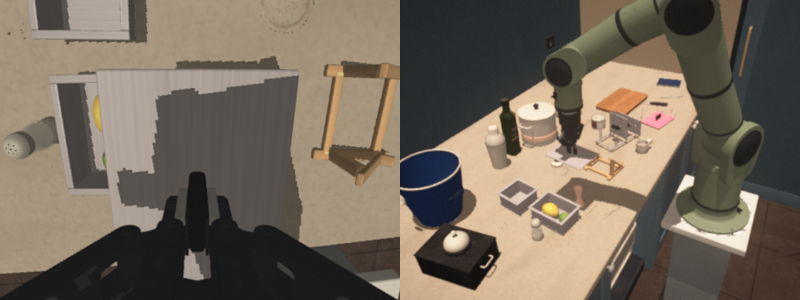

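```bash
cat > q.py <<'E'
from r import *
fl=lambda Q:cv2.fitLine((Q*1000).astype(np.float32),cv2.DIST_HUBER,0,.01,.01).ravel()
c=np.array([502.8,330.4]);a=-.107
ux=np.array([np.cos(a),np.sin(a)]);uy=np.array([-ux[1],ux[0]])
src={"wrist":np.load("w.npz")["P"],"side0":np.load("side0.npz")["P"],"side1":np.load("side1.npz")["P"],"scene":np.load("scene0.npz")["P"]}
for n,P in src.items():
    P=P.reshape(-1,3); P=P[abs(P[:,2]-.065)<.005]; q=np.c_[(P[:,:2]*1000-c)@ux,(P[:,:2]*1000-c)@uy]
    for k,ax,v in(("x+",0,75),("x-",0,-75),("y+",1,53),("y-",1,-53)):
        m=(abs(q[:,ax]-v)<11)&(abs(q[:,1-ax])<(46 if ax==0 else 66))
        if m.sum()<20: continue
        l=fl(P[m,:2]);g=np.arctan2(l[1],l[0])+(np.pi/2 if ax==0 else 0);g=(g+np.pi/2)%np.pi-np.pi/2
        print(n,k,m.sum(),"off %.1f"%(np.median(q[m,ax])-v),"5-95 ",np.percentile(q[m,ax]-v,[3,97]).round(1),"yaw %.3f"%g,"along",np.percentile(q[m,1-ax],[2,98]).round(), "z %.4f"%np.median(P[m,2]))
E
python3 q.py
```

```text
[-1.07  0.49  0.79  1.86 -0.42  0.97 -1.78] 18.575 [-0.5  0.2 -1.6]
wrist x+ 684 off 3.1 5-95  [-1.7  7.7] yaw -0.089 along [-3. 46.] z 0.0653
wrist x- 545 off 4.8 5-95  [-1.1  8.9] yaw -0.116 along [-1. 45.] z 0.0650
wrist y+ 1727 off -3.7 5-95  [-7.4  2. ] yaw -0.106 along [-62.  64.] z 0.0651
side0 x+ 110 off 0.0 5-95  [-5.4  6.7] yaw -0.098 along [-43.  46.] z 0.0633
side0 x- 106 off 1.1 5-95  [-3.6  6.9] yaw -0.101 along [-44.  45.] z 0.0638
side0 y+ 163 off 0.3 5-95  [-5.5  4.9] yaw -0.112 along [-62.  65.] z 0.0639
side0 y- 153 off 1.2 5-95  [-5.1  6.9] yaw -0.100 along [-63.  63.] z 0.0636
side1 x+ 109 off -0.6 5-95  [-5.2  6.5] yaw -0.090 along [-45.  44.] z 0.0639
side1 x- 106 off 0.6 5-95  [-4.2  6.5] yaw -0.089 along [-43.  43.] z 0.0642
side1 y+ 159 off -0.1 5-95  [-5.6  5. ] yaw -0.114 along [-64.  62.] z 0.0639
side1 y- 154 off 1.6 5-95  [-6.   6.3] yaw -0.096 along [-64.  63.] z 0.0637
scene x+ 48 off -0.7 5-95  [-5.9  8.6] yaw -0.115 along [-44.  44.] z 0.0637
scene y- 59 off -4.7 5-95  [-10.1   2. ] yaw -0.086 along [-52.  61.] z 0.0650
```

Wrist and side views differ by 3–4 mm, so I look again from lower down. There the lid and rim are at similar range and calibration errors cancel.

```bash
python3 -m inch '[[0,-0.1,0.05,0,0,0,0],[-0.01,-0.2,0.15,0,0,0,0],[-0.015,-0.3,0.3,0,0,0.004,0],[-0.015,-0.35,0.4,0,0,0.004,0],[-0.015,-0.35,0.5,0,0,0.004,0],[-0.015,-0.35,0.58,0,0,0.004,0],[-0.015,-0.35,0.58,0,0,0.004,0],[-0.015,-0.35,0.58,0,0,0.004,0]]' 70
cat > l.py <<'E'
from r import *
o=bot.observe();print(o["position"].round(4),o["tool_rot"])
f=cam("wrist");np.savez("w.npz",P=pts(f),img=f["img"]);f=cam("side");np.savez("side1.npz",P=pts(f),img=f["img"])
P=np.load("w.npz")["P"].reshape(-1,3);q=P-o["position"];b=o["tool_rot"][2];u=np.array([np.cos(b),np.sin(b)]);v=np.array([-u[1],u[0]])
k=(abs(q[:,2]+.022)<.004)&(np.hypot(q[:,0],q[:,1])<.12);A=q[k][:,:2]@np.c_[u,v]*1000
print("lid in tool-yaw frame x,y pct",np.percentile(A,[.5,99.5],axis=0).round(1).tolist(),cv2.minAreaRect(A.astype(np.float32)),"z",np.median(q[k,2]))
E
python3 l.py; python3 q.py
```

```text
clock: 19.58
position: [0.4997, 0.2782, 0.1353]
tool_rot: [-3.14, -0.0, -0.12]
force: [0.3, 0.5, -1.7]
grip_width: 0.0082
finger_force: 68.8
[-1.05  0.69  0.65  1.86 -0.58  0.79 -1.77] 19.575 [ 0.3  0.5 -1.7]
[0.4997 0.2782 0.1353] [-3.13958522e+00 -4.20658230e-04 -1.19620145e-01]
lid in tool-yaw frame x,y pct [[-63.8, -57.2], [79.3, 56.7]] ((4.9698028564453125, -0.3276405334472656), (116.38871002197266, 149.4827423095703), 89.8524398803711) z -0.021851475501617867
[-1.05  0.69  0.65  1.86 -0.58  0.79 -1.77] 19.675 [ 0.2  0.5 -1.8]
wrist x+ 849 off 2.9 5-95  [-5.4  7.8] yaw 0.006 along [23. 46.] z 0.0653
wrist x- 48 off 8.3 5-95  [7.2 9.1] yaw -0.021 along [40. 46.] z 0.0632
wrist y+ 4018 off -3.6 5-95  [-7.4  2.3] yaw -0.107 along [-62.  64.] z 0.0651
side0 x+ 110 off 0.0 5-95  [-5.4  6.7] yaw -0.098 along [-43.  46.] z 0.0633
side0 x- 106 off 1.1 5-95  [-3.6  6.9] yaw -0.101 along [-44.  45.] z 0.0638
side0 y+ 163 off 0.3 5-95  [-5.5  4.9] yaw -0.112 along [-62.  65.] z 0.0639
side0 y- 153 off 1.2 5-95  [-5.1  6.9] yaw -0.100 along [-63.  63.] z 0.0636
side1 x+ 86 off -0.3 5-95  [-5.6  5.9] yaw -0.123 along [-26.  43.] z 0.0641
side1 x- 106 off 0.9 5-95  [-4.  7.] yaw -0.089 along [-44.  45.] z 0.0638
side1 y+ 160 off -0.1 5-95  [-5.7  5.2] yaw -0.111 along [-62.  62.] z 0.0639
side1 y- 22 off 1.1 5-95  [-5.5  5.8] yaw 0.429 along [-64. -48.] z 0.0625
scene x+ 48 off -0.7 5-95  [-5.9  8.6] yaw -0.115 along [-44.  44.] z 0.0637
scene y- 59 off -4.7 5-95  [-10.1   2. ] yaw -0.086 along [-52.  61.] z 0.0650
```

```bash
cat > p.py <<'E'
from r import *
b=-.105;px=np.array([np.cos(b),np.sin(b),0]);py=np.array([-px[1],px[0],0])
for h in(.135,.105,.091): print(row([.5055,.3278,h],frame(-py,-ez)))
E
python3 p.py
```

```text
[-1.05  0.69  0.65  1.86 -0.58  0.79 -1.77] 19.675 [ 0.2  0.5 -1.8]
[-0.0002, -0.2487, 0.0026, -0.0015, -0.0004, -0.0092]
[-0.0003, -0.2484, 0.1526, -0.0015, -0.0004, -0.0092]
[-0.0004, -0.2482, 0.2226, -0.0015, -0.0004, -0.0092]
```

```bash
python3 -m inch '[[0,-0.08,0,0,0,-0.004,0],[0,-0.16,0,-0.001,0,-0.009,0],[0,-0.22,0,-0.0015,0,-0.009,0],[0,-0.2485,0,-0.0015,0,-0.009,0],[0,-0.2485,0.05,-0.0015,0,-0.009,0],[0,-0.2485,0.1,-0.0015,0,-0.009,0],[0,-0.2485,0.13,-0.0015,0,-0.009,0],[0,-0.2485,0.13,-0.0015,0,-0.009,0]]' 70
python3 p.py
python3 - <<'E'
exec(open("l.py").read())
# compare lid edges vs side-view? pan points visible beside lid in wrist
P=np.load("w.npz")["P"].reshape(-1,3);o=bot.observe();q=P-o["position"];A=q[:,:2]@np.c_[u,v]*1000
m=(P[:,2]>.055)&(P[:,2]<.075)&(abs(A[:,0])<100)&(abs(A[:,1])<75);print("pan rim visible",m.sum(),np.percentile(A[m],[2,50,98],axis=0).round(1).tolist())
save("w3.png",np.hstack([cv2.resize(np.load("w.npz")["img"],(400,300)),cv2.resize(np.load("side1.npz")["img"][200:400,80:347],(400,300))]))
E
```

```text
clock: 20.68
position: [0.5051, 0.3272, 0.1082]
tool_rot: [3.14, 0.001, -0.106]
force: [1.0, 0.3, -1.0]
grip_width: 0.0087
finger_force: 68.8
[-1.08  0.77  0.62  1.79 -0.61  0.79 -1.82] 20.675 [ 1.   0.3 -1. ]
[0.0017, -0.0028, -0.1339, 0.0009, 0.0005, -0.0004]
[0.0019, -0.003, 0.0161, 0.0009, 0.0005, -0.0004]
[0.0019, -0.0031, 0.0861, 0.0009, 0.0005, -0.0004]
[-1.08  0.77  0.62  1.79 -0.61  0.79 -1.82] 20.675 [ 1.   0.3 -1. ]
[0.5051 0.3272 0.1082] [ 3.14012290e+00  7.25439669e-04 -1.05647707e-01]
lid in tool-yaw frame x,y pct [[-63.7, -98.2], [79.2, 113.5]] ((4.715507507324219, 0.5620498657226562), (238.25144958496094, 149.80233764648438), 89.97733306884766) z -0.02192018670102769
pan rim visible 238 [[79.7, -53.8], [79.9, 0.7], [80.1, 54.7]]
```

View pics/w3.png

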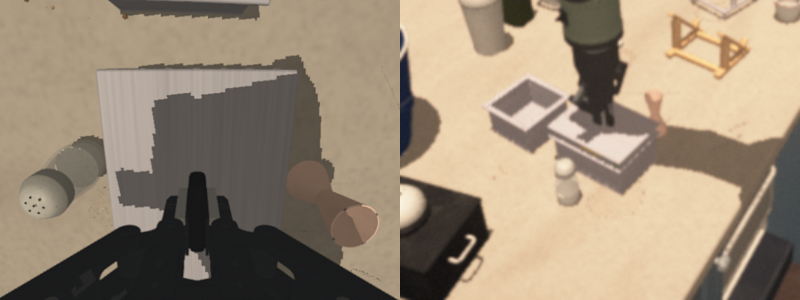

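The lid hangs squarely over the pan. The pan's front edge lines up with the lid edge at 79.9 mm, and the shaker and jigger are clear. I lower it with force checks.

```bash
python3 -m inch '[[0,-0.002,0.01,0,0,0,0],[0.001,-0.002,0.025,0,0,0,0],[0.001,-0.002,0.04,0,0,0,0],[0.001,-0.002,0.05,0,0,0,0],[0.001,-0.002,0.05,0,0,0,0]]' 70; python3 -m inch '[[0,0,0.008,0,0,0,0],[0,0,0.016,0,0,0,0],[0,0,0.022,0,0,0,0],[0,0,0.022,0,0,0,0]]' 70
```

```text
clock: 21.4
position: [0.5053, 0.328, 0.0986]
tool_rot: [3.141, 0.0, -0.105]
force: [-0.3, -0.1, -1.0]
grip_width: 0.0089
finger_force: 68.8
clock: 21.9
position: [0.5054, 0.328, 0.0943]
tool_rot: [3.141, 0.0, -0.105]
force: [-0.1, 0.4, -1.5]
grip_width: 0.0085
finger_force: 68.8
```

```bash
python3 -m inch '[[0,0,0.006,0,0,0,0],[0,0,0.012,0,0,0,0],[0,0,0.012,0,0,0,0]]' 70; python3 -m inch '[[0,0,0.004,0,0,0,0],[0,0,0.007,0,0,0,0],[0,0,0.007,0,0,0,0]]' 70
```

```text
clock: 22.28
position: [0.5054, 0.3281, 0.092]
tool_rot: [3.141, 0.0, -0.105]
force: [0.2, -0.0, 0.5]
grip_width: 0.0086
finger_force: 69.3
clock: 22.65
position: [0.5056, 0.3281, 0.0916]
tool_rot: [-3.142, 0.0, -0.105]
force: [-4.9, -3.8, 18.6]
grip_width: 0.0087
finger_force: 71.9
```

The lid is seated (18 N at z = 0.0916, as expected). I ease off, open and go straight up.

```bash
python3 -m inch '[[0,0,-0.005,0,0,0,0],[0,0,-0.005,0,0,0,0.3],[0,0,-0.005,0,0,0,0.3],[0,0,-0.005,0,0,0,0.3],[0,0,-0.005,0,0,0,0.3],[0,0,-0.08,0,0,0,0.3],[0,0,-0.25,0,0,0,0.3],[0,0,-0.5,0,0,0,0.3],[0,0,-0.8,0,0,0,0.3],[0,0,-0.8,0,0,0,0.3],[0,0,-0.8,0,0,0,0.3]]' 70
python3 - <<'E'
from r import *
f=cam("wrist");P=pts(f).reshape(-1,3)
m=(abs(P[:,2]-.069)<.006)&(abs(P[:,0]-.5)<.11)&(abs(P[:,1]-.33)<.08);Q=P[m]
print(m.sum(),cv2.minAreaRect((Q[:,:2]*1000).astype(np.float32)));A=np.c_[Q[:,:2]-[.505,.328],np.ones(len(Q))];print(np.linalg.lstsq(A,Q[:,2],rcond=None)[0])
g=cam("side");save("end.png",np.hstack([cv2.resize(f["img"],(400,300)),cv2.resize(g["img"][200:400,80:347],(400,300))]))
E
```

```text
clock: 24.02
position: [0.5052, 0.3283, 0.2511]
tool_rot: [3.141, 0.0, -0.105]
force: [-1.1, 0.6, -0.4]
grip_width: 0.0258
finger_force: 0.0
[-1.17  0.6   0.77  1.69 -0.47  1.05 -1.93] 24.025 [-1.1  0.6 -0.4]
21464 ((505.18023681640625, 327.86712646484375), (116.62367248535156, 161.52854919433594), 83.88444519042969)
[-0.0012985  -0.00070338  0.06941508]
```

View pics/end.png

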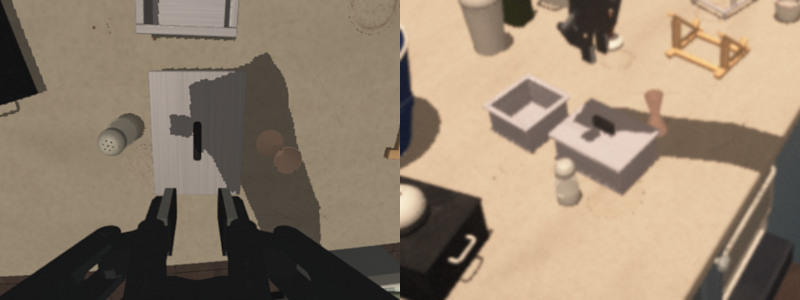

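The lid lies level on the pan: slope about 0.001, top at 69 mm, size 116 x 161 mm, so it is flush all round. The grip is up at (197,140), and the shaker and jigger are standing. I hand in.

```bash
python3 -c "
from workcell import bot
print(bot.job_done())"
```

```text
the job is handed in; nothing more can be done
None
```

The 160 x 116 mm lid is on the rectangular pan, grip up and let go, and the final pictures show it level and flush all round; I handed the job in at about 24 s, and no verdict was shown.

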